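# Pack the closed sample bottles into the carrier

## Task

The measurements are finished: pack the four closed (capped) sample bottles upright into the grey bottle carrier for the cold store, setting each down gently on the floor of its own compartment, the two large bottles in the two large compartments and the two small bottles in the two small ones. Leave the two open bottles without caps standing where they are, and knock no bottle over.

Things in the scene. Friction and masses are not known exactly. Their poses are not given: they have to be found in the camera images.
- large_a: Closed large (250 ml) sample bottle: upright round brown bottle with paper label and a white ribbed screw cap, one of two alike. Body 66 mm in diameter up to 86 mm, shoulder narrowing to 102 mm, then the cap 42 mm in diameter from 106 to 128 mm (the top); about 0.3 to 0.5 kg. To be packed. Origin: centre of the underside, z up.
- large_b: Closed large (250 ml) sample bottle: upright round brown bottle with paper label and a white ribbed screw cap, the other of the two alike. Body 66 mm in diameter up to 86 mm, shoulder narrowing to 102 mm, then the cap 42 mm in diameter from 106 to 128 mm (the top); about 0.3 to 0.5 kg. To be packed. Origin: centre of the underside, z up.
- small_a: Closed small (100 ml) sample bottle: the same make, one of two alike. Body 46 mm in diameter up to 60 mm, shoulder narrowing to 70 mm, then a white ribbed screw cap 32 mm in diameter from 74 to 94 mm (the top); about 0.14 to 0.23 kg. To be packed. Origin: centre of the underside, z up.
- small_b: Closed small (100 ml) sample bottle: the same make, the other of the two alike. Body 46 mm in diameter up to 60 mm, shoulder narrowing to 70 mm, then a white ribbed screw cap 32 mm in diameter from 74 to 94 mm (the top); about 0.14 to 0.23 kg. To be packed. Origin: centre of the underside, z up.
- open_large: Open, empty large bottle, a look-alike that stays: same brown body (66 mm in diameter), but no cap: a bare brown threaded neck 36 mm in diameter with a dark mouth, 123 mm tall. Origin: centre of the underside, z up.
- open_small: Open, empty small bottle, a look-alike that stays: same brown body (46 mm in diameter), but no cap: a bare brown neck 27 mm in diameter with a dark mouth, 91 mm tall. Origin: centre of the underside, z up.
- carrier: Grey open tray, fixed to the bench, any yaw. Outside 160 (its x) by 182 mm (its y); walls 5 thick, 55 high; floor 5 thick; dividers 4 thick, up to 45 high. Origin: centre of underside. Its -x row has two large compartments 84 x 84 mm centred at x -33, y -44 and +44; its +x row two small ones 62 (x) by 84 (y), too narrow for a large bottle, centred at x +44, y -44 and +44.
Not all that is in view belongs to the job. Leave any yellow look-alike of the small_b alone.

How it is judged (in metres and radians):
At the end, for the whole second after the job is handed in: Each closed bottle stands at rest on the carrier floor (underside < 10 mm up) in a compartment of its size, within 0.1 rad of upright: large within 12 mm of a centre, small within 11 mm in x, 22 mm in y (all the walls allow). Open bottles upright, at rest, within 30 mm of their starts (((x of large_a in the frame of carrier between -0.045 and -0.021 m and y of large_a in the frame of carrier between -0.056 and -0.032 m) or (x of large_a in the frame of carrier between -0.045 and -0.021 m and y of large_a in the frame of carrier between 0.032 and 0.056 m)) and z of each of large_a, large_b, small_a, small_b in the frame of carrier below 0.01 m and angle between each of large_a, large_b, small_a, small_b, open_large, open_small's own z axis and vertical below 0.1 rad and linear speed of each of large_a, large_b, small_a, small_b, open_large, open_small below 0.02 m/s and ((x of large_b in the frame of carrier between -0.045 and -0.021 m and y of large_b in the frame of carrier between -0.056 and -0.032 m) or (x of large_b in the frame of carrier between -0.045 and -0.021 m and y of large_b in the frame of carrier between 0.032 and 0.056 m)) and ((x of small_a in the frame of carrier between 0.033 and 0.055 m and y of small_a in the frame of carrier between -0.066 and -0.022 m) or (x of small_a in the frame of carrier between 0.033 and 0.055 m and y of small_a in the frame of carrier between 0.022 and 0.066 m)) and ((x of small_b in the frame of carrier between 0.033 and 0.055 m and y of small_b in the frame of carrier between -0.066 and -0.022 m) or (x of small_b in the frame of carrier between 0.033 and 0.055 m and y of small_b in the frame of carrier between 0.022 and 0.066 m)) and distance of each of open_large, open_small from where it was at the start of the episode below 0.03 m); the robot touches nothing.
It fails at once if a bottle is knocked over (angle between any of large_a, large_b, small_a, small_b, open_large, open_small's own z axis and vertical above 0.7 rad).
It fails at once if an open bottle is shifted by more than 30 mm (distance of any of open_large, open_small from where it was at the start of the episode above 0.03 m).
It fails at once if a bottle is dropped into the carrier: over 0.5 m/s with its underside below the rim ((horizontal distance between large_a and carrier below 0.09 m and z of large_a in the frame of carrier below 0.05 m and linear speed of large_a above 0.5 m/s) or (horizontal distance between large_b and carrier below 0.09 m and z of large_b in the frame of carrier below 0.05 m and linear speed of large_b above 0.5 m/s) or (horizontal distance between small_a and carrier below 0.09 m and z of small_a in the frame of carrier below 0.05 m and linear speed of small_a above 0.5 m/s) or (horizontal distance between small_b and carrier below 0.09 m and z of small_b in the frame of carrier below 0.05 m and linear speed of small_b above 0.5 m/s)).
It also fails if it takes over 99 s, if anything falls off the work surface, if the arm or the gripper's body presses on something with over 40 N, if the wrist force passes 120 N, or if a joint passes its speed limit or range.

## Robot

A 6-joint arm with a two-finger parallel gripper is mounted at the origin on the work surface. World frame = base frame: x ahead of the robot, y to its left, z up, the work surface at z = 0. Lengths are in m, angles in degrees, forces in N, time in s.
With the tool pointing down it reaches from about 0.35 to 0.875 m from the base axis. Payload 4.2 kg.
Tool frame: the origin (TCP) lies midway between the tips of the shut fingers; the grasp point (between the pads) lies 19 mm behind it; z points along the fingers, y is the line along which they close (so a half turn about z gives the same grasp; the last joint's range is limited). The gripper opens to 87 mm and grips with 3 to 60 N. Pads are 19 mm wide; open, the fingers measure 117 mm over their backs; the gripper's body (75 mm by 190 mm) begins 51 mm behind the grasp point.
Start: joints at [-55.6, 22.042, 0.453, 0, -68.411, -14.817], TCP at [0.21, -0.589, 0.223] pointing down, gripper open.
Joint ranges: [-179.83, 179.83], [-69.29, 118.12], [-61.27, 80.66], [-181.25, 117.63], [-171.15, -9.14], [-177.46, 177.46]. Speed limits (degrees/s): [159.86, 159.86, 180, 180, 180, 180].

## Interface

Orientations are given as a 3x3 rotation matrix whose columns are the frame's x, y, z axes.
In Python, from rig import get_state, camera, hand_in gives the robot as it stands.
- The arm moves only by the tool carry_out, never from a script. Its argument "moves" is a list that holds one entry, the list of rows, each a list of 7 numbers: the shift along the tool's x, y, z in units of 500 mm (1.0 is 500 mm), then the turn, a rotation vector about the tool's x, y, z in units of pi/2 rad (1.0 is pi/2 rad), then the opening, from -1 (shut) to 1 (fully open). A call has 1 to 20 rows; each row is the pose to reach, as a shift and turn from the pose commanded when the call began, along the tool's axes at that moment; what a row does not reach only later rows make up. A row lasts 1/10 s, in which the tool goes at most 50 mm and 8.59 degrees, less where a joint would pass 70% of its speed; a pose out of reach is approached as far as the arm can. A call with a number of a shift or a turn outside -1 to 1 is refused whole. A call with a gripper value outside its range is refused whole. The fingers move at their own pace and stop on an object; "newtons" is the grip in N (left out, the last holds). Time passes only in rows, so rows that repeat a pose let the fingers close. It gives the time, the measured TCP pose, the force, the opening and the grip force at its end, in the units of the state.
- get_state(): the state, without advancing time (a new reading comes with each control period).
- camera(name): name is "scene" or "top"; returns a dict with "img" (420x560x3 uint8, red, green, blue), "z_map" (420x560 float32, m along the optical axis (not along the pixel's ray), 0 where there is no reading), "vfov" (degrees; the focal length in pixels is half the picture's height over the tangent of half this angle, whatever the lens; pixels are square), "cx", "cy" (the principal point, pixels), "R" (3x3) and "t" (3): a world point X has camera coordinates R X + t. Camera axes: x right, y down, z forward; pixel columns grow to the right and rows downward; lengths in m; the calibration is good to about 2 mm. A picture is of the moment at which its call begins.
- hand_in(): hands the job in; it is judged then, once.
The state is a dict: "time": time; "qpos": joint angles; "qd": joint speeds; "tau": joint torques, N m; "eef_pos": TCP position; "tool_rot": TCP orientation; "force": force on the tool from outside, world axes, zero at the start; "moment": the same for the moment, N m; "grip_width": opening from 0.0 (shut) to 1.0 (fully open); "finger_force": force on a finger pad.
Only numpy, scipy, OpenCV 4.12 (cv2) and the standard library are available. Lean on these libraries where they do the work, as an engineer would, in place of code of your own. Each camera call takes 0.05 s, during which the arm holds its last target. There are 200 camera calls.

## Working session

There is one attempt and no reset: what is moved stays moved. The work goes in short steps, Python scripts to look and compute and a tool call to move; the robot and the scene stay as the last step left them, time stands still between calls to the robot, and variables do not carry over. Pictures are saved under pics/ and viewed, at most 14 in all, crops included, and the job is handed in when it is done.

Besides the shell and the picture viewer there is one more tool, called as name(argument=value, ...), one argument or row to a line, values as JSON. carry_out: Moves the arm, as the interface text tells. Shifts and turns lie within -1 to 1; 1 stands for 500 mm of shift or pi/2 rad of turn. Its arguments: {"type":"object","properties":{"moves":{"type":"array","items":{"type":"array","items":{"type":"array","items":{"type":"number","minimum":-1,"maximum":1}}}},"newtons":{"type":"number"}},"required":["moves"]}

```bash
ls; mkdir -p pics; python3 - <<'E'
from rig import get_state,camera
import cv2,numpy as np
for n in("scene","top"):
    c=camera(n);cv2.imwrite(f"pics/{n}0.png",c["img"][:,:,::-1]);np.savez(f"{n}0.npz",**c)
    print(n,c["vfov"],c["cx"],c["cy"],np.round(c["R"],3).tolist(),c["t"], -np.array(c["R"]).T@c["t"])
s=get_state();print(s)
E
```

```text
pics
scene 48.707360332815234 285.5907280130068 217.18562201417242 [[-0.341, 0.94, -0.008], [0.701, 0.248, -0.668], [-0.626, -0.233, -0.744]] [ 0.18667881 -0.35353249  1.4932402 ] [1.24657114 0.26066065 0.87619456]
top 56.14742331312245 284.00922373690554 211.32862687883838 [[0.024, -1.0, 0.015], [-0.995, -0.026, -0.101], [0.101, -0.012, -0.995]] [-0.03045798  0.55914653  0.9064615 ] [ 0.4653428  -0.0046898   0.95847748]
{'time': 0.1, 'qpos': array([-5.55998258e+01,  2.20875278e+01,  3.87678953e-01, -2.51048996e-02,
       -6.84125085e+01, -1.48172880e+01]), 'qd': array([ 0.08292441, -0.03283942,  0.16584464,  0.04999852, -0.05344468,
        0.01019658]), 'tau': array([ 3.27745265e-04, -3.91688061e+01,  1.87935805e+01,  4.23187941e+00,
        1.34651075e-02, -7.43045962e-05]), 'eef_pos': array([ 0.20932048, -0.58832894,  0.22155768]), 'tool_rot': array([[-9.42211720e-01, -3.35017132e-01, -7.71714102e-04],
       [-3.35018003e-01,  9.42209914e-01,  1.84820484e-03],
       [ 1.07936392e-04,  1.99993838e-03, -9.99997994e-01]]), 'force': array([ 0.27728215, -0.06263882, -0.187162  ]), 'moment': array([-0.04926925,  0.03827739,  0.03148024]), 'finger_force': 0.0, 'grip_width': 1.0046117128182444}
```

View pics/scene0.png

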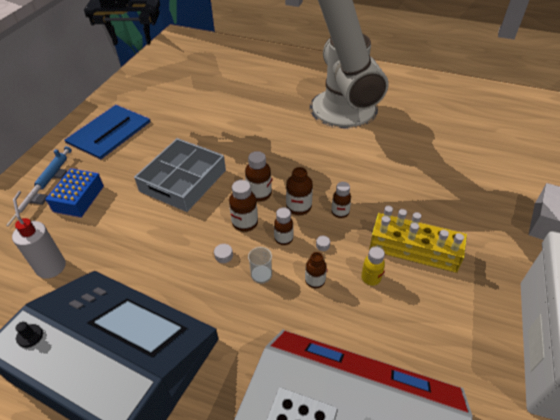

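View pics/top0.png

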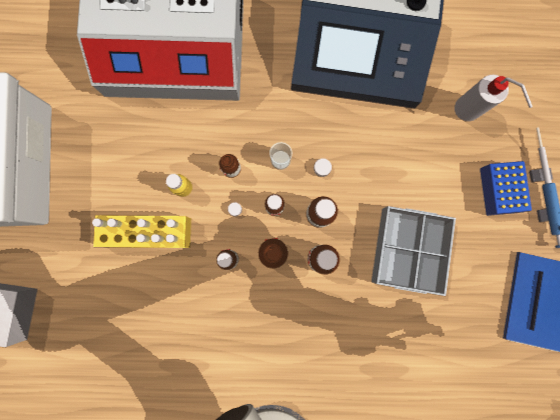

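The closed large bottles are at top px (323,211) and (325,259), and the closed small ones at (275,204) and (227,259). Look-alikes to avoid: open large (273,253), open small (229,164), yellow (178,183), and loose caps (323,168) and (235,209). Next I measure positions and check with a crop.

```bash
cat > h.py <<'E'
import numpy as np,cv2
def cloud(c):
    img=c["img"];z=c["z_map"].astype(float);h,w=z.shape
    f=h/2/np.tan(np.radians(float(c["vfov"]))/2)
    v,u=np.mgrid[:h,:w]
    P=np.stack([(u-c["cx"])*z/f,(v-c["cy"])*z/f,z],-1)
    X=(P-np.array(c["t"]))@np.array(c["R"])
    X[z==0]=np.nan
    return X
E
python3 - <<'E'
from h import *
for n,px in (("top",dict(LA=(323,211),LB=(325,259),SA=(275,204),SB=(227,259),OL=(273,253),OS=(229,164),Y=(178,183),cap1=(323,168),cap2=(235,209),glass=(280,155))),("scene",dict(LA=(241,190),LB=(258,160),SA=(284,216),SB=(343,190),OL=(299,174),OS=(317,259),Y=(376,255)))):
    c=np.load(n+"0.npz");X=cloud(c)
    print(n)
    for k,(u,v) in px.items():
        W=X[v-22:v+23,u-22:u+23].reshape(-1,3)
        zt=np.nanmax(W[np.linalg.norm(W[:,:2]-X[v,u,:2],axis=1)<.03][:,2])
        S=W[(W[:,2]>zt-.007)&(np.linalg.norm(W[:,:2]-X[v,u,:2],axis=1)<.04)]
        (cc,r)=cv2.minEnclosingCircle(S[:,:2].astype(np.float32))
        print(k,"top %.3f"%np.median(S[:,2]),"mean",S[:,:2].mean(0).round(4),"circ",np.round(cc,4),"d %.3f"%(2*r),len(S))
c=np.load("top0.npz");X=cloud(c)
W=X[195:310,365:470].reshape(-1,3)
rim=W[(W[:,2]>.050)&(W[:,2]<.062)]
print("rim",cv2.minAreaRect(rim[:,:2].astype(np.float32)),len(rim),np.median(rim[:,2]))
fl=W[(W[:,2]>.0)&(W[:,2]<.012)];
np.save("W.npy",W)
im=cv2.resize(c["img"][140:310,160:470,::-1],None,fx=2.5,fy=2.5,interpolation=cv2.INTER_CUBIC);cv2.imwrite("pics/crop0.png",im)
E
```

```text
top
LA top 0.127 mean [ 0.5581 -0.1035] circ [ 0.5578 -0.1032] d 0.043 301
LB top 0.127 mean [ 0.4505 -0.1086] circ [ 0.4509 -0.1087] d 0.042 301
SA top 0.093 mean [0.5743 0.0061] circ [0.5743 0.0063] d 0.032 141
SB top 0.093 mean [0.4432 0.1115] circ [0.4437 0.1116] d 0.033 168
OL top 0.122 mean [0.4609 0.006 ] circ [0.4608 0.0061] d 0.036 83
OS top 0.088 mean [0.6652 0.1142] circ [0.6651 0.1148] d 0.028 68
Y top 0.093 mean [0.6147 0.2311] circ [0.6153 0.2313] d 0.033 162
cap1 top 0.021 mean [ 0.6718 -0.1082] circ [ 0.6722 -0.1085] d 0.043 214
cap2 top 0.019 mean [0.5643 0.1017] circ [0.5643 0.1016] d 0.033 131
glass top 0.069 mean [ 0.6936 -0.0052] circ [ 0.6912 -0.0055] d 0.052 104
scene
LA top 0.128 mean [ 0.563 -0.104] circ [ 0.5614 -0.1032] d 0.044 192
LB top 0.128 mean [ 0.4547 -0.1091] circ [ 0.4538 -0.1096] d 0.043 153
SA top 0.094 mean [0.5786 0.0053] circ [0.5767 0.0045] d 0.035 119
SB top 0.094 mean [0.4483 0.1114] circ [0.4482 0.1117] d 0.035 101Traceback (most recent call last):
  File "<stdin>", line 7, in <module>
    res = np.fmax.reduce(a, axis=axis, out=out, **kwargs)
ValueError: zero-size array to reduction operation fmax which has no identity
```

```bash
python3 - <<'E'
from h import *
from scipy.optimize import minimize
c=np.load("top0.npz");X=cloud(c)
im=cv2.resize(c["img"][140:310,160:470,::-1],None,fx=2.5,fy=2.5,interpolation=cv2.INTER_CUBIC);cv2.imwrite("pics/crop0.png",im)
for n,(r0,r1,c0,c1) in (("top",(195,310,365,470)),("scene",(130,215,125,232))):
    c=np.load(n+"0.npz");X=cloud(c)
    W=X[r0:r1,c0:c1].reshape(-1,3)
    rim=W[(W[:,2]>.051)&(W[:,2]<.060)]
    rim=rim[(rim[:,1]<-.17)]
    R=cv2.minAreaRect(rim[:,:2].astype(np.float32));print(n,R,len(rim),np.median(rim[:,2]))
    D=W[(W[:,2]>.041)&(W[:,2]<.048)][:,:2]
    for k in range(4):
        a=np.radians(R[2]+90*k);L=(D-R[0])@np.array([[np.cos(a),-np.sin(a)],[np.sin(a),np.cos(a)]])
        s=L[(abs(L[:,1])<.075)&(abs(L[:,1])>.015)&(abs(L[:,0])<.03)]
        print(round(np.degrees(a),1),"div local x median %.4f"%np.median(s[:,0]),len(s),"std %.4f"%s[:,0].std())
E
```

```text
top ((0.475108802318573, -0.32272759079933167), (0.16110768914222717, 0.18635359406471252), 81.54269409179688) 647 0.053439493337611596
81.5 div local x median -0.0109 92 std 0.0014
171.5 div local x median -0.0000 89 std 0.0042
261.5 div local x median 0.0109 92 std 0.0014
351.5 div local x median 0.0000 89 std 0.0042
scene ((0.4789808988571167, -0.32351550459861755), (0.1639491319656372, 0.1889730840921402), 81.92780303955078) 495 0.05426609138430764
81.9 div local x median -0.0107 79 std 0.0019
171.9 div local x median 0.0009 85 std 0.0079
261.9 div local x median 0.0107 79 std 0.0019
351.9 div local x median -0.0009 85 std 0.0079
```

View pics/crop0.png

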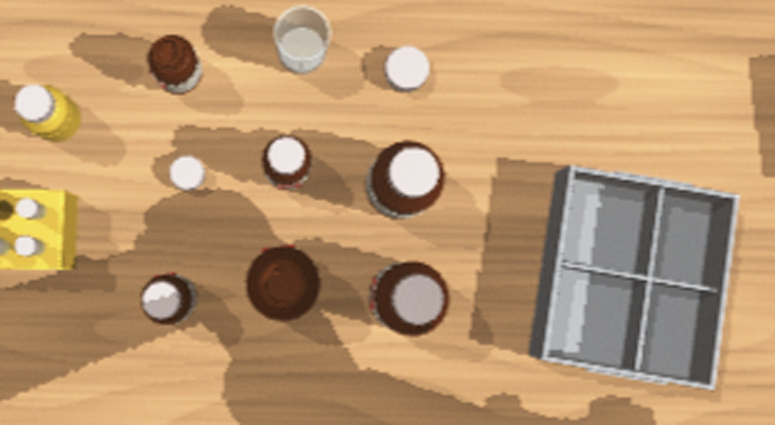

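Crop: white caps confirm the two large bottles (px 414,172 and 418,300) and two small ones (287,155 and 161,300). The bare necks (283,283 and 173,60) and the yellow bottle stay. The carrier's narrow row is on the right, on the -y side.

Plan: pack the smalls first and grip by the caps, closing along the carrier's x.

```bash
cat > go.py <<'E'
import sys,numpy as np
from rig import get_state
from scipy.spatial.transform import Rotation as Ro
P=dict(LA=(.560,-.1035),LB=(.4525,-.109),SA=(.576,.0055),SB=(.446,.1115))
a=np.radians(261.7);ex=np.array([np.cos(a),np.sin(a)]);ey=np.array([-ex[1],ex[0]]);C=np.array([.477,-.323])
for n,x,y in(("Lp",-.033,.044),("Lm",-.033,-.044),("Sp",.044,.044),("Sm",.044,-.044)):P[n]=C+x*ex+y*ey
yt=np.array([-ex[0],-ex[1],0]);zt=np.array([0,0,-1.]);G=np.stack([np.cross(yt,zt),yt,zt],1)
s=get_state();p=s["eef_pos"];R=s["tool_rot"]
print("t",round(s["time"],2),"p",p.round(4),"w",round(s["grip_width"]*87,1),"ff",round(s["finger_force"],1),"F",s["force"].round(1))
print("turn",(Ro.from_matrix(R.T@G).as_rotvec()/(np.pi/2)).round(4))
for arg in sys.argv[1:]:
    n,z=arg.split(":");xy=p[:2] if n=="." else P[n]
    print(arg,np.round(xy,4),"shift",(R.T@(np.r_[xy,float(z)]-p)/.5).round(4))
E
python3 go.py SA:.225 SB:.225
```

```text
t 0.1 p [ 0.2093 -0.5883  0.2216] w 87.4 ff 0.0 F [ 0.3 -0.1 -0.2]
turn [ 0.0012 -0.0004  0.3097]
SA:.225 [0.576  0.0055] shift [-1.0889  0.8733 -0.0053]
SB:.225 [0.446  0.1115] shift [-0.9149  1.1602 -0.0047]
```

carry_out(
  moves=[
    [[-0.6,0.48,-0.005,0,0,0.31,0.5],[-0.6,0.48,-0.005,0,0,0.31,0.5],[-0.6,0.48,-0.005,0,0,0.31,0.5],[-0.6,0.48,-0.005,0,0,0.31,0.5],[-0.6,0.48,-0.005,0,0,0.31,0.5],[-0.6,0.48,-0.005,0,0,0.31,0.5],[-0.6,0.48,-0.005,0,0,0.31,0.5],[-0.6,0.48,-0.005,0,0,0.31,0.5],[-0.6,0.48,-0.005,0,0,0.31,0.5],[-0.6,0.48,-0.005,0,0,0.31,0.5],[-0.6,0.48,-0.005,0,0,0.31,0.5],[-0.6,0.48,-0.005,0,0,0.31,0.5]],
  ],
  newtons=20,
)

```text
time: 1.3
eef_pos: [0.411, -0.263, 0.2248]
tool_rot: [[-0.989, 0.147, -0.001], [0.147, 0.989, 0.0], [0.001, 0.0, -1.0]]
force: [-0.1, 0.5, 0.3]
grip_width: 0.749
finger_force: 0.0
```

```bash
python3 go.py SA:.225
```

```text
t 1.3 p [ 0.411  -0.263   0.2248] w 65.2 ff 0.0 F [-0.1  0.5  0.3]
turn [ 0.     -0.0004 -0.0014]
SA:.225 [0.576  0.0055] shift [-2.477e-01  5.796e-01 -4.000e-04]
```

carry_out(
  moves=[
    [[-0.248,0.58,0,0,0,0,0.5],[-0.248,0.58,0,0,0,0,0.5],[-0.248,0.58,0,0,0,0,0.5],[-0.248,0.58,0,0,0,0,0.5],[-0.248,0.58,0,0,0,0,0.5],[-0.248,0.58,0,0,0,0,0.5],[-0.248,0.58,0,0,0,0,0.5],[-0.248,0.58,0,0,0,0,0.5],[-0.248,0.58,0.06,0,0,0,0.5],[-0.248,0.58,0.12,0,0,0,0.5],[-0.248,0.58,0.18,0,0,0,0.5],[-0.248,0.58,0.21,0,0,0,0.5],[-0.248,0.58,0.21,0,0,0,0.5],[-0.248,0.58,0.21,0,0,0,0.5]],
  ],
)

```text
time: 2.7
eef_pos: [0.5763, 0.0053, 0.1207]
tool_rot: [[-0.989, 0.146, 0.0], [0.146, 0.989, -0.0], [-0.0, -0.0, -1.0]]
force: [0.4, 0.2, 0.9]
grip_width: 0.752
finger_force: 0.0
```

```bash
python3 go.py SA:.072;  python3 - <<'E'
from rig import camera
import cv2
c=camera("scene");cv2.imwrite("pics/s1.png",cv2.resize(c["img"][120:280,190:400,::-1],None,fx=3,fy=3))
E
```

```text
t 2.7 p [0.5763 0.0053 0.1207] w 65.4 ff 0.0 F [0.4 0.2 0.9]
turn [-0.0002  0.0003 -0.0013]
SA:.072 [0.576  0.0055] shift [0.0007 0.0004 0.0974]
```

View pics/s1.png

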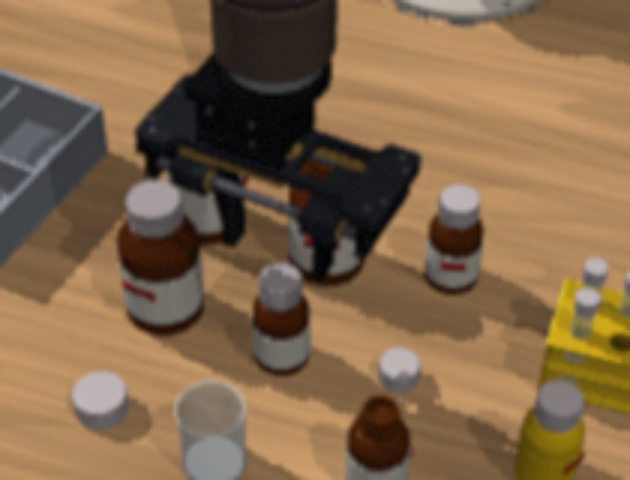

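The open fingers (px 230,220 and 320,260) straddle the small bottle's cap (280,285). I'll go down, grip and lift.

carry_out(
  moves=[
    [[0,0,0.03,0,0,0,0.5],[0,0,0.06,0,0,0,0.5],[0,0,0.08,0,0,0,0.5],[0,0,0.096,0,0,0,0.5],[0,0,0.096,0,0,0,0.5],[0,0,0.096,0,0,0,-0.1],[0,0,0.096,0,0,0,-0.3],[0,0,0.096,0,0,0,-0.6],[0,0,0.096,0,0,0,-1],[0,0,0.096,0,0,0,-1],[0,0,0.096,0,0,0,-1],[0,0,0.096,0,0,0,-1],[0,0,0.096,0,0,0,-1],[0,0,0.096,0,0,0,-1]],
  ],
  newtons=20,
)

```text
time: 4.15
eef_pos: [0.5765, 0.0068, 0.0722]
tool_rot: [[-0.989, 0.145, 0.0], [0.145, 0.989, -0.0], [-0.0, 0.0, -1.0]]
force: [0.1, -0.3, 2.0]
grip_width: 0.364
finger_force: 20.0
```

carry_out(
  moves=[
    [[0,0,-0.02,0,0,0,-1],[0,0,-0.06,0,0,0,-1],[0,0,-0.12,0,0,0,-1],[0,0,-0.18,0,0,0,-1],[0,0,-0.24,0,0,0,-1],[0,0,-0.28,0,0,0,-1],[0,0,-0.306,0,0,0,-1],[0,0,-0.306,0,0,0,-1],[0,0,-0.306,0,0,0,-1]],
  ],
)

```text
time: 5.05
eef_pos: [0.5756, 0.0069, 0.2241]
tool_rot: [[-0.989, 0.145, -0.002], [0.145, 0.989, 0.0], [0.002, 0.0, -1.0]]
force: [-0.2, 0.9, -2.4]
grip_width: 0.36
finger_force: 20.0
```

```bash
python3 go.py Sp:.225 Sp:.079
```

```text
t 5.05 p [0.5756 0.0069 0.2241] w 31.3 ff 20.0 F [-0.2  0.9 -2.4]
turn [ 0.     -0.0012 -0.0004]
Sp:.225 [ 0.5142 -0.3729] shift [ 0.0115 -0.7694 -0.0019]
Sp:.079 [ 0.5142 -0.3729] shift [ 0.0109 -0.7694  0.2901]
```

carry_out(
  moves=[
    [[0,-0.04,0,0,0,0,-1],[0.002,-0.12,0,0,0,0,-1],[0.004,-0.2,0,0,0,0,-1],[0.005,-0.28,0,0,0,0,-1],[0.006,-0.36,0,0,0,0,-1],[0.007,-0.44,0,0,0,0,-1],[0.008,-0.52,0,0,0,0,-1],[0.009,-0.6,0,0,0,0,-1],[0.01,-0.68,0,0,0,0,-1],[0.011,-0.74,0,0,0,0,-1],[0.011,-0.769,0,0,0,0,-1],[0.011,-0.769,0,0,0,0,-1],[0.011,-0.769,0.04,0,0,0,-1],[0.011,-0.769,0.09,0,0,0,-1],[0.011,-0.769,0.14,0,0,0,-1],[0.011,-0.769,0.15,0,0,0,-1],[0.011,-0.769,0.15,0,0,0,-1],[0.011,-0.769,0.15,0,0,0,-1]],
  ],
)

```text
time: 6.85
eef_pos: [0.5163, -0.3727, 0.1513]
tool_rot: [[-0.99, 0.143, 0.002], [0.143, 0.99, -0.001], [-0.002, -0.001, -1.0]]
force: [0.0, -0.1, -1.3]
grip_width: 0.362
finger_force: 20.0
```

```bash
python3 go.py Sp:.079;  python3 - <<'E'
from rig import camera
import cv2
c=camera("scene");cv2.imwrite("pics/s2.png",cv2.resize(c["img"][60:240,80:290,::-1],None,fx=3,fy=3))
E
```

```text
t 6.85 p [ 0.5163 -0.3727  0.1513] w 31.5 ff 20.0 F [ 0.  -0.1 -1.3]
turn [-0.0006  0.0011  0.0006]
Sp:.079 [ 0.5142 -0.3729] shift [ 0.0043 -0.0009  0.1446]
```

View pics/s2.png

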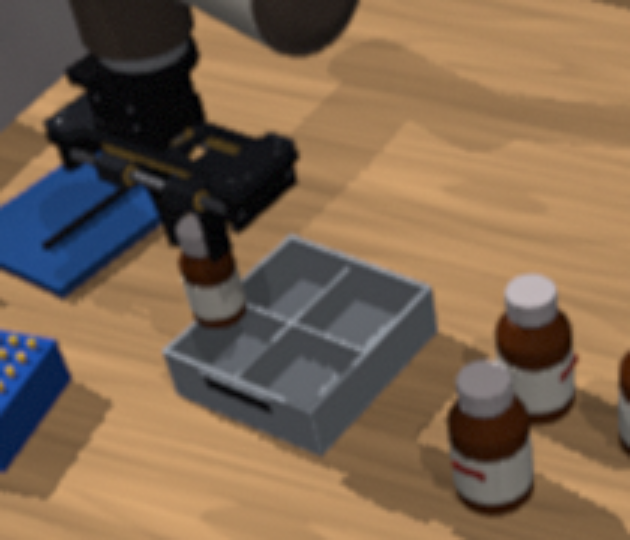

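The bottle (px 215,290) hangs over the near small compartment, ready to lower.

carry_out(
  moves=[
    [[0.004,0,0.03,0,0,0,-1],[0.004,0,0.06,0,0,0,-1],[0.004,0,0.09,0,0,0,-1],[0.004,0,0.115,0,0,0,-1],[0.004,0,0.13,0,0,0,-1],[0.004,0,0.138,0,0,0,-1],[0.004,0,0.142,0,0,0,-1],[0.004,0,0.145,0,0,0,-1],[0.004,0,0.145,0,0,0,-1],[0.004,0,0.145,0,0,0,-1]],
  ],
)

```text
time: 7.9
eef_pos: [0.5135, -0.3726, 0.078]
tool_rot: [[-0.989, 0.145, 0.001], [0.145, 0.989, -0.0], [-0.001, -0.0, -1.0]]
force: [1.2, 0.5, -2.0]
grip_width: 0.365
finger_force: 20.0
```

carry_out(
  moves=[
    [[0,0,0.001,0,0,0,-1],[0,0,0.002,0,0,0,-1],[0,0,0.003,0,0,0,-1],[0,0,0.003,0,0,0,-1],[0,0,0.003,0,0,0,-1]],
  ],
)

```text
time: 8.4
eef_pos: [0.5138, -0.3729, 0.0772]
tool_rot: [[-0.99, 0.144, 0.001], [0.144, 0.99, -0.001], [-0.002, -0.001, -1.0]]
force: [-1.1, 0.5, 4.5]
grip_width: 0.359
finger_force: 20.0
```

carry_out(
  moves=[
    [[0,0,0,0,0,0,-0.25],[0,0,0,0,0,0,-0.2],[0,0,0,0,0,0,-0.1],[0,0,0,0,0,0,0.1],[0,0,0,0,0,0,0.3],[0,0,0,0,0,0,0.3],[0,0,-0.02,0,0,0,0.3],[0,0,-0.06,0,0,0,0.3],[0,0,-0.12,0,0,0,0.3],[0,0,-0.2,0,0,0,0.3],[0,0,-0.28,0,0,0,0.5],[0,0,-0.296,0,0,0,0.5],[0,0,-0.296,0,0,0,0.5]],
  ],
)

```text
time: 9.7
eef_pos: [0.5141, -0.3729, 0.227]
tool_rot: [[-0.989, 0.145, 0.005], [0.145, 0.989, -0.002], [-0.005, -0.001, -1.0]]
force: [0.6, 0.5, -1.3]
grip_width: 0.74
finger_force: 0.0
```

```bash
python3 go.py SB:.225 SB:.072
```

```text
t 9.7 p [ 0.5141 -0.3729  0.227 ] w 64.4 ff 0.0 F [ 0.6  0.5 -1.3]
turn [-0.0009  0.0034 -0.0002]
SB:.225 [0.446  0.1115] shift [0.275  0.9389 0.0013]
SB:.072 [0.446  0.1115] shift [0.2766 0.9393 0.3073]
```

carry_out(
  moves=[
    [[0.276,0.939,0,0,0,0,0.5],[0.276,0.939,0,0,0,0,0.5],[0.276,0.939,0,0,0,0,0.5],[0.276,0.939,0,0,0,0,0.5],[0.276,0.939,0,0,0,0,0.5],[0.276,0.939,0,0,0,0,0.5],[0.276,0.939,0,0,0,0,0.5],[0.276,0.939,0,0,0,0,0.5],[0.276,0.939,0,0,0,0,0.5],[0.276,0.939,0,0,0,0,0.5],[0.276,0.939,0,0,0,0,0.5],[0.276,0.939,0,0,0,0,0.5],[0.276,0.939,0,0,0,0,0.5],[0.276,0.939,0.06,0,0,0,0.5],[0.276,0.939,0.12,0,0,0,0.5],[0.276,0.939,0.18,0,0,0,0.5],[0.276,0.939,0.21,0,0,0,0.5],[0.276,0.939,0.21,0,0,0,0.5],[0.276,0.939,0.21,0,0,0,0.5]],
  ],
)

```text
time: 11.6
eef_pos: [0.4451, 0.1111, 0.1193]
tool_rot: [[-0.989, 0.146, 0.0], [0.146, 0.989, -0.0], [-0.0, -0.0, -1.0]]
force: [-0.5, -0.5, -0.5]
grip_width: 0.749
finger_force: 0.0
```

```bash
python3 go.py SB:.072;  python3 - <<'E'
from rig import camera
import cv2
c=camera("scene");cv2.imwrite("pics/s3.png",cv2.resize(c["img"][90:270,110:390,::-1],None,fx=2.8,fy=2.8))
E
```

```text
t 11.6 p [0.4451 0.1111 0.1193] w 65.2 ff 0.0 F [-0.5 -0.5 -0.5]
turn [-0.0003  0.     -0.0012]
SB:.072 [0.446  0.1115] shift [-0.0016  0.0011  0.0945]
```

View pics/s3.png

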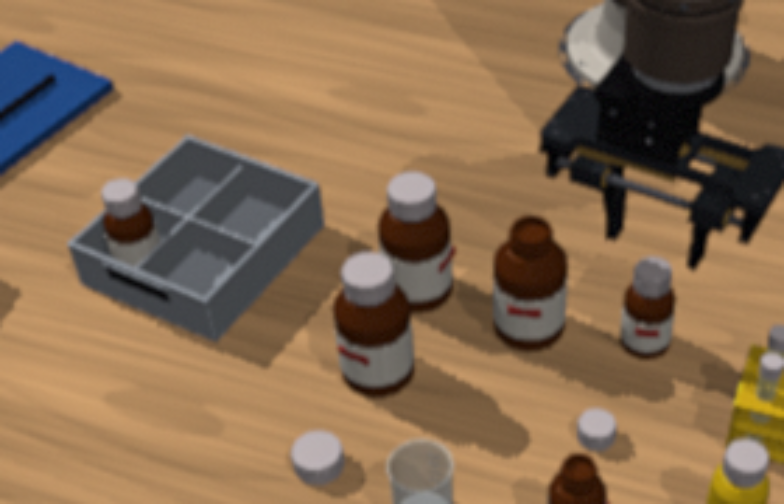

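The first small bottle stands in its compartment (px 128,220). The fingers (615,215 and 697,245) are above the second small bottle's cap (653,278).

carry_out(
  moves=[
    [[-0.002,0.001,0.03,0,0,0,0.5],[-0.002,0.001,0.06,0,0,0,0.5],[-0.002,0.001,0.08,0,0,0,0.5],[-0.002,0.001,0.094,0,0,0,0.5],[-0.002,0.001,0.094,0,0,0,0.5],[-0.002,0.001,0.094,0,0,0,-0.1],[-0.002,0.001,0.094,0,0,0,-0.3],[-0.002,0.001,0.094,0,0,0,-0.6],[-0.002,0.001,0.094,0,0,0,-1],[-0.002,0.001,0.094,0,0,0,-1],[-0.002,0.001,0.094,0,0,0,-1],[-0.002,0.001,0.094,0,0,0,-1],[-0.002,0.001,0.094,0,0,0,-1],[-0.002,0.001,0.094,0,0,0,-1]],
  ],
  newtons=20,
)

```text
time: 13.05
eef_pos: [0.4458, 0.1124, 0.0722]
tool_rot: [[-0.989, 0.145, 0.0], [0.145, 0.989, -0.0], [-0.0, -0.0, -1.0]]
force: [0.1, -0.9, 2.0]
grip_width: 0.361
finger_force: 20.0
```

carry_out(
  moves=[
    [[0,0,-0.02,0,0,0,-1],[0,0,-0.06,0,0,0,-1],[0,0,-0.12,0,0,0,-1],[0,0,-0.18,0,0,0,-1],[0,0,-0.24,0,0,0,-1],[0,0,-0.28,0,0,0,-1],[0,0,-0.306,0,0,0,-1],[0,0,-0.306,0,0,0,-1],[0,0,-0.306,0,0,0,-1]],
  ],
)

```text
time: 13.95
eef_pos: [0.4451, 0.1122, 0.2246]
tool_rot: [[-0.989, 0.145, -0.001], [0.145, 0.989, 0.0], [0.001, 0.0, -1.0]]
force: [-0.0, -0.5, -2.6]
grip_width: 0.358
finger_force: 20.0
```

```bash
python3 go.py Sm:.225 Sm:.079
```

```text
t 13.95 p [0.4451 0.1122 0.2246] w 31.2 ff 20.0 F [-0.  -0.5 -2.6]
turn [ 0.0001 -0.0007 -0.0004]
Sm:.225 [ 0.4271 -0.3602] shift [-0.1014 -0.9401 -0.001 ]
Sm:.079 [ 0.4271 -0.3602] shift [-0.1017 -0.9401  0.291 ]
```

carry_out(
  moves=[
    [[-0.005,-0.04,0,0,0,0,-1],[-0.015,-0.12,0,0,0,0,-1],[-0.025,-0.2,0,0,0,0,-1],[-0.035,-0.28,0,0,0,0,-1],[-0.045,-0.36,0,0,0,0,-1],[-0.05,-0.44,0,0,0,0,-1],[-0.06,-0.52,0,0,0,0,-1],[-0.07,-0.6,0,0,0,0,-1],[-0.08,-0.68,0,0,0,0,-1],[-0.085,-0.76,0,0,0,0,-1],[-0.09,-0.84,0,0,0,0,-1],[-0.1,-0.91,0,0,0,0,-1],[-0.101,-0.94,0,0,0,0,-1],[-0.101,-0.94,0,0,0,0,-1],[-0.101,-0.94,0.04,0,0,0,-1],[-0.101,-0.94,0.09,0,0,0,-1],[-0.101,-0.94,0.14,0,0,0,-1],[-0.101,-0.94,0.15,0,0,0,-1],[-0.101,-0.94,0.15,0,0,0,-1],[-0.101,-0.94,0.15,0,0,0,-1]],
  ],
)

```text
time: 15.95
eef_pos: [0.4286, -0.3599, 0.1513]
tool_rot: [[-0.99, 0.143, 0.002], [0.143, 0.99, -0.001], [-0.002, -0.001, -1.0]]
force: [-0.1, -0.4, -1.1]
grip_width: 0.363
finger_force: 20.0
```

```bash
python3 go.py Sm:.079
```

```text
t 15.95 p [ 0.4286 -0.3599  0.1513] w 31.6 ff 20.0 F [-0.1 -0.4 -1.1]
turn [-0.0006  0.0011  0.0006]
Sm:.079 [ 0.4271 -0.3602] shift [ 0.0031 -0.0008  0.1445]
```

carry_out(
  moves=[
    [[0.003,-0.001,0.03,0,0,0,-1],[0.003,-0.001,0.06,0,0,0,-1],[0.003,-0.001,0.09,0,0,0,-1],[0.003,-0.001,0.115,0,0,0,-1],[0.003,-0.001,0.13,0,0,0,-1],[0.003,-0.001,0.138,0,0,0,-1],[0.003,-0.001,0.142,0,0,0,-1],[0.003,-0.001,0.145,0,0,0,-1],[0.003,-0.001,0.146,0,0,0,-1],[0.003,-0.001,0.147,0,0,0,-1],[0.003,-0.001,0.147,0,0,0,-1],[0.003,-0.001,0.147,0,0,0,-1]],
  ],
)

```text
time: 17.15
eef_pos: [0.4266, -0.3605, 0.0773]
tool_rot: [[-0.99, 0.144, 0.001], [0.144, 0.99, -0.001], [-0.001, -0.001, -1.0]]
force: [1.0, 0.3, 0.9]
grip_width: 0.364
finger_force: 20.0
```

carry_out(
  moves=[
    [[0,0,0.001,0,0,0,-1],[0,0,0.001,0,0,0,-1],[0,0,0.001,0,0,0,-0.25],[0,0,0.001,0,0,0,-0.2],[0,0,0.001,0,0,0,-0.1],[0,0,0,0,0,0,0.1],[0,0,0,0,0,0,0.3],[0,0,0,0,0,0,0.3],[0,0,-0.02,0,0,0,0.3],[0,0,-0.06,0,0,0,0.3],[0,0,-0.12,0,0,0,0.3],[0,0,-0.2,0,0,0,0.5],[0,0,-0.28,0,0,0,0.7],[0,0,-0.296,0,0,0,0.7],[0,0,-0.296,0,0,0,0.7]],
  ],
)

```text
time: 18.65
eef_pos: [0.427, -0.3607, 0.2272]
tool_rot: [[-0.989, 0.145, 0.005], [0.145, 0.989, -0.002], [-0.005, -0.001, -1.0]]
force: [-0.3, 0.3, -0.8]
grip_width: 0.84
finger_force: 0.0
```

```bash
python3 go.py LA:.225 LA:.103
```

```text
t 18.65 p [ 0.427  -0.3607  0.2272] w 73.1 ff 0.0 F [-0.3  0.3 -0.8]
turn [-0.0009  0.0033 -0.0001]
LA:.225 [ 0.56   -0.1035] shift [-0.1888  0.5474  0.0046]
LA:.103 [ 0.56   -0.1035] shift [-0.1876  0.5478  0.2486]
```

carry_out(
  moves=[
    [[-0.188,0.547,0,0,0,0,0.7],[-0.188,0.547,0,0,0,0,0.7],[-0.188,0.547,0,0,0,0,0.7],[-0.188,0.547,0,0,0,0,0.7],[-0.188,0.547,0,0,0,0,0.7],[-0.188,0.547,0,0,0,0,0.7],[-0.188,0.547,0,0,0,0,0.7],[-0.188,0.547,0,0,0,0,0.7],[-0.188,0.547,0.06,0,0,0,0.7],[-0.188,0.547,0.12,0,0,0,0.7],[-0.188,0.547,0.15,0,0,0,0.7],[-0.188,0.547,0.15,0,0,0,0.7],[-0.188,0.547,0.15,0,0,0,0.7]],
  ],
)

```text
time: 19.95
eef_pos: [0.5584, -0.1043, 0.1496]
tool_rot: [[-0.989, 0.146, -0.001], [0.146, 0.989, -0.001], [0.001, -0.001, -1.0]]
force: [0.2, 0.8, 0.7]
grip_width: 0.852
finger_force: 0.0
```

```bash
python3 go.py LA:.103;  python3 - <<'E'
from rig import camera
import cv2
c=camera("scene");cv2.imwrite("pics/s4.png",cv2.resize(c["img"][90:270,110:390,::-1],None,fx=2.8,fy=2.8))
E
```

```text
t 19.95 p [ 0.5584 -0.1043  0.1496] w 74.2 ff 0.0 F [0.2 0.8 0.7]
turn [-0.0004 -0.0003 -0.0009]
LA:.103 [ 0.56   -0.1035] shift [-0.0029  0.0021  0.0932]
```

View pics/s4.png

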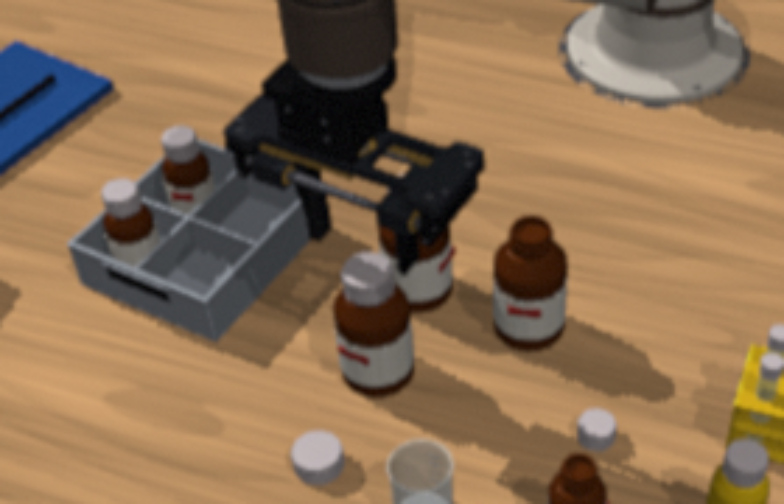

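Both small bottles stand packed (px 180,165 and 128,220). The fingers (315,215 and 405,250) straddle the large cap (370,277).

carry_out(
  moves=[
    [[-0.003,0.002,0.03,0,0,0,0.7],[-0.003,0.002,0.06,0,0,0,0.7],[-0.003,0.002,0.08,0,0,0,0.7],[-0.003,0.002,0.092,0,0,0,0.7],[-0.003,0.002,0.092,0,0,0,0.7],[-0.003,0.002,0.092,0,0,0,0.2],[-0.003,0.002,0.092,0,0,0,0],[-0.003,0.002,0.092,0,0,0,-0.3],[-0.003,0.002,0.092,0,0,0,-1],[-0.003,0.002,0.092,0,0,0,-1],[-0.003,0.002,0.092,0,0,0,-1],[-0.003,0.002,0.092,0,0,0,-1],[-0.003,0.002,0.092,0,0,0,-1],[-0.003,0.002,0.092,0,0,0,-1]],
  ],
  newtons=35,
)

```text
time: 21.4
eef_pos: [0.5605, -0.1027, 0.1038]
tool_rot: [[-0.989, 0.145, 0.0], [0.145, 0.989, -0.0], [-0.0, -0.0, -1.0]]
force: [-0.4, -2.5, 2.7]
grip_width: 0.472
finger_force: 35.0
```

carry_out(
  moves=[
    [[0,0,-0.02,0,0,0,-1],[0,0,-0.06,0,0,0,-1],[0,0,-0.12,0,0,0,-1],[0,0,-0.18,0,0,0,-1],[0,0,-0.22,0,0,0,-1],[0,0,-0.244,0,0,0,-1],[0,0,-0.244,0,0,0,-1],[0,0,-0.244,0,0,0,-1]],
  ],
)

```text
time: 22.2
eef_pos: [0.5593, -0.1021, 0.224]
tool_rot: [[-0.989, 0.145, -0.003], [0.145, 0.989, 0.001], [0.003, 0.001, -1.0]]
force: [-0.9, 0.1, -5.1]
grip_width: 0.474
finger_force: 35.0
```

```bash
python3 go.py Lp:.225 Lp:.110
```

```text
t 22.2 p [ 0.5593 -0.1021  0.224 ] w 41.3 ff 35.0 F [-0.9  0.1 -5.1]
turn [ 0.0003 -0.002  -0.0005]
Lp:.225 [ 0.5253 -0.2967] shift [ 0.0109 -0.395  -0.0022]
Lp:.110 [ 0.5253 -0.2967] shift [ 0.0101 -0.3951  0.2278]
```

carry_out(
  moves=[
    [[0.001,-0.03,0,0,0,0,-1],[0.003,-0.09,0,0,0,0,-1],[0.005,-0.16,0,0,0,0,-1],[0.007,-0.23,0,0,0,0,-1],[0.008,-0.3,0,0,0,0,-1],[0.01,-0.36,0,0,0,0,-1],[0.01,-0.395,0,0,0,0,-1],[0.01,-0.395,0,0,0,0,-1],[0.01,-0.395,0.03,0,0,0,-1],[0.01,-0.395,0.07,0,0,0,-1],[0.01,-0.395,0.1,0,0,0,-1],[0.01,-0.395,0.11,0,0,0,-1],[0.01,-0.395,0.11,0,0,0,-1],[0.01,-0.395,0.11,0,0,0,-1]],
  ],
)

```text
time: 23.6
eef_pos: [0.5273, -0.2973, 0.1711]
tool_rot: [[-0.99, 0.144, 0.001], [0.144, 0.99, -0.001], [-0.001, -0.001, -1.0]]
force: [0.1, -1.0, -4.7]
grip_width: 0.474
finger_force: 35.0
```

```bash
python3 go.py Lp:.110;  python3 - <<'E'
from rig import camera
import cv2
c=camera("scene");cv2.imwrite("pics/s5.png",cv2.resize(c["img"][60:240,80:290,::-1],None,fx=3,fy=3))
E
```

```text
t 23.6 p [ 0.5273 -0.2973  0.1711] w 41.2 ff 35.0 F [ 0.1 -1.  -4.7]
turn [-0.0003  0.0005  0.0001]
Lp:.110 [ 0.5253 -0.2967] shift [0.0042 0.0007 0.1221]
```

View pics/s5.png

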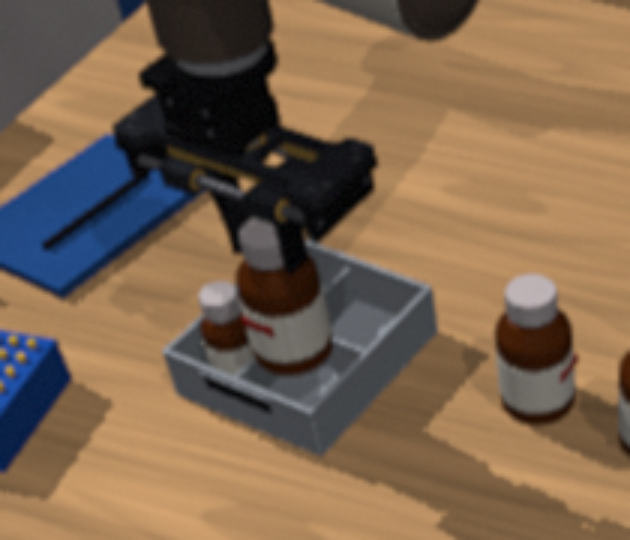

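The large bottle (px 285,320) hangs over its compartment, clear of the small one (225,330).

carry_out(
  moves=[
    [[0.004,0.001,0.025,0,0,0,-1],[0.004,0.001,0.05,0,0,0,-1],[0.004,0.001,0.075,0,0,0,-1],[0.004,0.001,0.095,0,0,0,-1],[0.004,0.001,0.11,0,0,0,-1],[0.004,0.001,0.116,0,0,0,-1],[0.004,0.001,0.119,0,0,0,-1],[0.004,0.001,0.122,0,0,0,-1],[0.004,0.001,0.123,0,0,0,-1],[0.004,0.001,0.124,0,0,0,-1],[0.004,0.001,0.124,0,0,0,-1],[0.004,0.001,0.124,0,0,0,-1]],
  ],
)

```text
time: 24.85
eef_pos: [0.5252, -0.2965, 0.1089]
tool_rot: [[-0.989, 0.145, 0.001], [0.145, 0.989, -0.0], [-0.001, -0.0, -1.0]]
force: [0.7, -0.0, -3.4]
grip_width: 0.473
finger_force: 35.0
```

carry_out(
  moves=[
    [[0,0,0.001,0,0,0,-1],[0,0,0.002,0,0,0,-1],[0,0,0.002,0,0,0,-1],[0,0,0.002,0,0,0,-1]],
  ],
)

```text
time: 25.25
eef_pos: [0.5256, -0.2967, 0.1088]
tool_rot: [[-0.99, 0.144, 0.002], [0.144, 0.99, -0.001], [-0.002, -0.001, -1.0]]
force: [-0.9, 0.8, 4.6]
grip_width: 0.474
finger_force: 35.0
```

carry_out(
  moves=[
    [[0,0,0,0,0,0,-0.02],[0,0,0,0,0,0,0.05],[0,0,0,0,0,0,0.15],[0,0,0,0,0,0,0.3],[0,0,0,0,0,0,0.5],[0,0,0,0,0,0,0.5],[0,0,-0.02,0,0,0,0.5],[0,0,-0.06,0,0,0,0.5],[0,0,-0.12,0,0,0,0.5],[0,0,-0.2,0,0,0,0.7],[0,0,-0.232,0,0,0,0.7],[0,0,-0.232,0,0,0,0.7],[0,0,-0.232,0,0,0,0.7]],
  ],
)

```text
time: 26.55
eef_pos: [0.5246, -0.2961, 0.2236]
tool_rot: [[-0.989, 0.145, 0.0], [0.145, 0.989, 0.001], [-0.0, 0.001, -1.0]]
force: [-0.1, 0.4, -0.5]
grip_width: 0.846
finger_force: 0.0
```

```bash
python3 go.py LB:.225 LB:.103
```

```text
t 26.55 p [ 0.5246 -0.2961  0.2236] w 73.6 ff 0.0 F [-0.1  0.4 -0.5]
turn [ 0.0004  0.0001 -0.0004]
LB:.225 [ 0.4525 -0.109 ] shift [ 0.197   0.3494 -0.0027]
LB:.103 [ 0.4525 -0.109 ] shift [0.197  0.3492 0.2413]
```

carry_out(
  moves=[
    [[0.197,0.349,0,0,0,0,0.7],[0.197,0.349,0,0,0,0,0.7],[0.197,0.349,0,0,0,0,0.7],[0.197,0.349,0,0,0,0,0.7],[0.197,0.349,0,0,0,0,0.7],[0.197,0.349,0,0,0,0,0.7],[0.197,0.349,0.06,0,0,0,0.7],[0.197,0.349,0.12,0,0,0,0.7],[0.197,0.349,0.145,0,0,0,0.7],[0.197,0.349,0.145,0,0,0,0.7],[0.197,0.349,0.145,0,0,0,0.7]],
  ],
)

```text
time: 27.65
eef_pos: [0.4531, -0.1105, 0.1508]
tool_rot: [[-0.989, 0.146, -0.001], [0.146, 0.989, -0.001], [0.001, -0.001, -1.0]]
force: [-0.4, -0.7, 0.3]
grip_width: 0.848
finger_force: 0.0
```

```bash
python3 go.py LB:.103;  python3 - <<'E'
from rig import camera
import cv2
c=camera("scene");cv2.imwrite("pics/s6.png",cv2.resize(c["img"][90:270,110:390,::-1],None,fx=2.8,fy=2.8))
E
```

```text
t 27.65 p [ 0.4531 -0.1105  0.1508] w 73.8 ff 0.0 F [-0.4 -0.7  0.3]
turn [-0.0005 -0.0006 -0.0011]
LB:.103 [ 0.4525 -0.109 ] shift [0.0016 0.0028 0.0956]
```

View pics/s6.png

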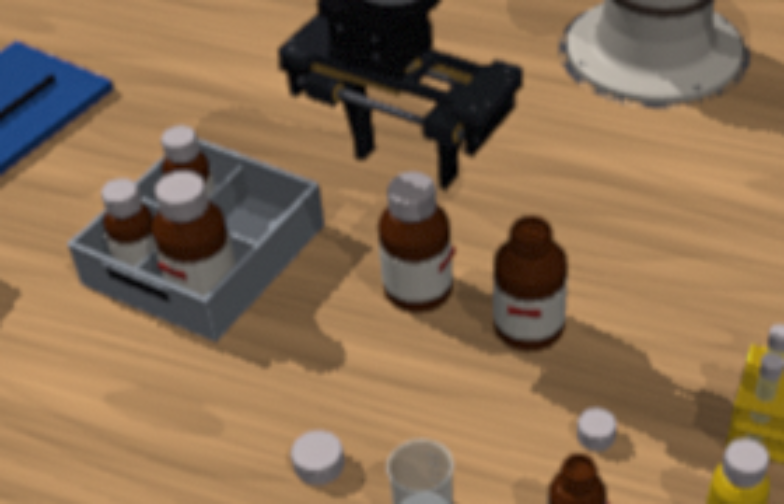

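Three bottles stand in the carrier. The fingers (px 360,140 and 447,170) are above the last capped bottle (412,195).

carry_out(
  moves=[
    [[0.002,0.003,0.03,0,0,0,0.7],[0.002,0.003,0.06,0,0,0,0.7],[0.002,0.003,0.08,0,0,0,0.7],[0.002,0.003,0.095,0,0,0,0.7],[0.002,0.003,0.095,0,0,0,0.7],[0.002,0.003,0.095,0,0,0,0.2],[0.002,0.003,0.095,0,0,0,0],[0.002,0.003,0.095,0,0,0,-0.3],[0.002,0.003,0.095,0,0,0,-1],[0.002,0.003,0.095,0,0,0,-1],[0.002,0.003,0.095,0,0,0,-1],[0.002,0.003,0.095,0,0,0,-1],[0.002,0.003,0.095,0,0,0,-1],[0.002,0.003,0.095,0,0,0,-1]],
  ],
  newtons=35,
)

```text
time: 29.1
eef_pos: [0.4521, -0.108, 0.1038]
tool_rot: [[-0.99, 0.144, 0.0], [0.144, 0.99, -0.0], [-0.0, -0.0, -1.0]]
force: [0.4, -1.8, 1.8]
grip_width: 0.473
finger_force: 35.0
```

carry_out(
  moves=[
    [[0,0,-0.02,0,0,0,-1],[0,0,-0.06,0,0,0,-1],[0,0,-0.12,0,0,0,-1],[0,0,-0.18,0,0,0,-1],[0,0,-0.22,0,0,0,-1],[0,0,-0.244,0,0,0,-1],[0,0,-0.244,0,0,0,-1],[0,0,-0.244,0,0,0,-1]],
  ],
)

```text
time: 29.9
eef_pos: [0.4509, -0.1075, 0.2245]
tool_rot: [[-0.989, 0.145, -0.002], [0.145, 0.989, 0.001], [0.002, 0.001, -1.0]]
force: [-0.6, -0.7, -5.4]
grip_width: 0.473
finger_force: 35.0
```

```bash
python3 go.py Lm:.225 Lm:.110
```

```text
t 29.9 p [ 0.4509 -0.1075  0.2245] w 41.1 ff 35.0 F [-0.6 -0.7 -5.4]
turn [ 0.0005 -0.0014 -0.0005]
Lm:.225 [ 0.4382 -0.284 ] shift [-0.0261 -0.353  -0.0012]
Lm:.110 [ 0.4382 -0.284 ] shift [-0.0266 -0.3531  0.2288]
```

carry_out(
  moves=[
    [[-0.003,-0.03,0,0,0,0,-1],[-0.008,-0.09,0,0,0,0,-1],[-0.013,-0.16,0,0,0,0,-1],[-0.018,-0.23,0,0,0,0,-1],[-0.023,-0.29,0,0,0,0,-1],[-0.026,-0.335,0,0,0,0,-1],[-0.026,-0.353,0,0,0,0,-1],[-0.026,-0.353,0,0,0,0,-1],[-0.026,-0.353,0.03,0,0,0,-1],[-0.026,-0.353,0.07,0,0,0,-1],[-0.026,-0.353,0.1,0,0,0,-1],[-0.026,-0.353,0.11,0,0,0,-1],[-0.026,-0.353,0.11,0,0,0,-1],[-0.026,-0.353,0.11,0,0,0,-1]],
  ],
)

```text
time: 31.3
eef_pos: [0.4399, -0.2841, 0.1712]
tool_rot: [[-0.99, 0.144, 0.001], [0.144, 0.99, -0.001], [-0.001, -0.0, -1.0]]
force: [0.3, 0.3, -3.8]
grip_width: 0.478
finger_force: 35.0
```

```bash
python3 go.py Lm:.110
```

```text
t 31.3 p [ 0.4399 -0.2841  0.1712] w 41.6 ff 35.0 F [ 0.3  0.3 -3.8]
turn [-0.0003  0.0008  0.0005]
Lm:.110 [ 0.4382 -0.284 ] shift [ 0.0036 -0.0002  0.1225]
```

carry_out(
  moves=[
    [[0.003,0,0.025,0,0,0,-1],[0.003,0,0.05,0,0,0,-1],[0.003,0,0.075,0,0,0,-1],[0.003,0,0.095,0,0,0,-1],[0.003,0,0.11,0,0,0,-1],[0.003,0,0.116,0,0,0,-1],[0.003,0,0.119,0,0,0,-1],[0.003,0,0.122,0,0,0,-1],[0.003,0,0.123,0,0,0,-1],[0.003,0,0.124,0,0,0,-1],[0.003,0,0.125,0,0,0,-1],[0.003,0,0.126,0,0,0,-1],[0.003,0,0.126,0,0,0,-1],[0.003,0,0.126,0,0,0,-1]],
  ],
)

```text
time: 32.7
eef_pos: [0.4384, -0.2845, 0.1087]
tool_rot: [[-0.99, 0.144, 0.002], [0.144, 0.99, -0.001], [-0.002, -0.001, -1.0]]
force: [-1.7, -0.1, 5.9]
grip_width: 0.473
finger_force: 35.0
```

carry_out(
  moves=[
    [[0,0,0,0,0,0,-0.02],[0,0,0,0,0,0,0.05],[0,0,0,0,0,0,0.15],[0,0,0,0,0,0,0.3],[0,0,0,0,0,0,0.5],[0,0,0,0,0,0,0.5],[0,0,-0.02,0,0,0,0.5],[0,0,-0.06,0,0,0,0.5],[0,0,-0.12,0,0,0,0.5],[0,0,-0.2,0,0,0,0.5],[0,0,-0.26,0,0,0,0.5],[0,0.09,-0.26,0,0,0,0.5],[0,0.18,-0.26,0,0,0,0.5],[0,0.27,-0.26,0,0,0,0.5],[0,0.36,-0.26,0,0,0,0.5],[0,0.4,-0.26,0,0,0,0.5],[0,0.4,-0.26,0,0,0,0.5],[0,0.4,-0.26,0,0,0,0.5]],
  ],
)

```text
time: 34.5
eef_pos: [0.4667, -0.0861, 0.2381]
tool_rot: [[-0.99, 0.143, 0.001], [0.143, 0.99, -0.0], [-0.001, -0.0, -1.0]]
force: [0.8, -1.0, 0.7]
grip_width: 0.754
finger_force: 0.0
```

```bash
python3 - <<'E'
from h import *
from rig import camera
c=camera("scene");cv2.imwrite("pics/s7.png",cv2.resize(c["img"][90:290,110:390,::-1],None,fx=2.8,fy=2.8))
c=camera("top");X=cloud(c);a=np.radians(261.7);M=np.array([[np.cos(a),-np.sin(a)],[np.sin(a),np.cos(a)]])
W=X[190:315,360:475].reshape(-1,3);L=(W[:,:2]-[.4751,-.3227])@M
for n,x,y,z,t in(("Lp",-.033,.044,.133,.042),("Lm",-.033,-.044,.133,.042),("Sp",.044,.044,.099,.032),("Sm",.044,-.044,.099,.032)):
    m=(abs(W[:,2]-z)<.006)&(np.hypot(*(L-[x,y]).T)<.04)
    cc,r=cv2.minEnclosingCircle(L[m].astype(np.float32));print(n,"centre err mm",((np.array(cc)-[x,y])*1e3).round(1),"d",round(2e3*r),"z",np.median(W[m][:,2]).round(4),m.sum())
E
```

```text
Lp centre err mm [0.8 0.3] d 43 z 0.1315 311
Lm centre err mm [1.6 0.8] d 42 z 0.1319 208
Sp centre err mm [ 0.6 -0.1] d 34 z 0.0978 177
Sm centre err mm [0.5 0.2] d 33 z 0.0976 176
```

View pics/s7.png

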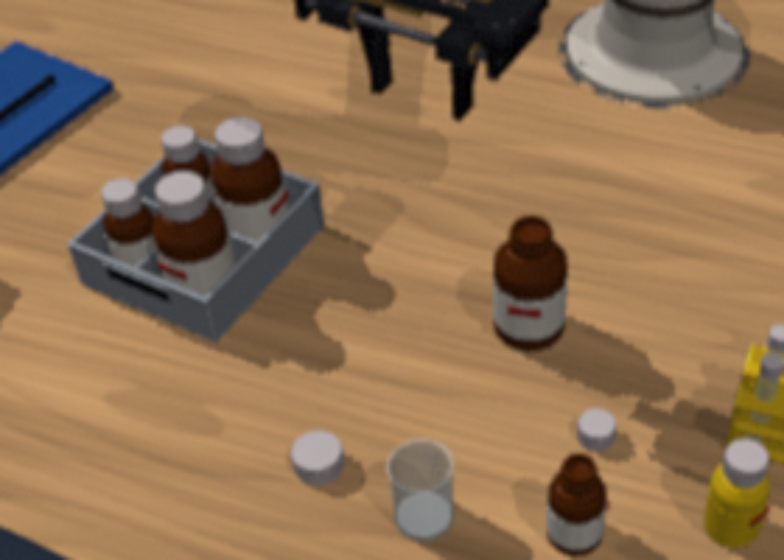

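All four bottles (px 128,220; 190,230; 180,160; 245,175) stand in the carrier, within 2 mm of their compartment centres. The open bottles (530,285 and 577,505) are untouched.

```bash
python3 -c "
from rig import hand_in;print(hand_in())"
```

```text
the job is handed in; nothing more can be done
None
```

All four capped bottles are packed upright in compartments of their own size, within about 2 mm of centre. The open bottles were not touched, and the job was handed in at about 35 s; the hand-in returned no verdict.

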